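Put the breakfast pots back on their own stands

ROBOT

A 6-joint arm with a two-finger parallel gripper is mounted at the origin on the work surface. World frame = base frame: x ahead of the robot, y to its left, z up, the work surface at z = 0. Lengths are in mm, angles in degrees, forces in N, time in s.
With the tool pointing down it reaches from about 300 to 850 mm from the base axis. Payload 4.2 kg.
Tool frame: the origin (TCP) lies at the very end of the fingers, on their centre line; the grasp point (between the pads) lies 19 mm behind it (env.tcp_to_grasp is the distance from the TCP to the grasp point, in mm); z points along the fingers, y is the line along which they close (so a half turn about z gives the same grasp; the last joint's range is limited). The gripper opens to 91 mm and grips with 3 to 60 N. Pads are 32 mm wide; open, the fingers measure 118 mm over their backs; the gripper's body (76 mm by 178 mm) begins 60 mm behind the grasp point.
Start: joints at [-69.099, 18.312, 89.639, -0, 72.044, -1.146], TCP at [215.845, -532.97, 187.276] pointing down, gripper open.
Joint ranges: [-177.97, 177.97], [-48.28, 115.42], [12.27, 149.76], [-77.06, 257.06], [2.81, 150.46], [-146.56, 146.56]. Speed limits (degrees/s): [147.25, 147.25, 180, 180, 180, 180].

INTERFACE

Orientations are given as [roll, pitch, yaw] about the fixed x, y, z axes, in that order (R = Rz(yaw) Ry(pitch) Rx(roll)).
In Python, from workcell import env gives the robot as it stands.
- The arm moves only by the tool move_arm, never from a script. Its argument "plan" is a list of rows, each a list of 3 entries, a list of its own where there are three numbers: the shift along the world's x, y, z in cm, then the turn about the world's z in degrees, then the closure, from 0 (fully open) to 1 (shut). In form: [[[x, y, z], turn, claw], ...]. A call has 1 to 5 rows; each row shifts and turns the commanded pose from where the row before left it; what a row does not reach is not made up. A row lasts 1/10 s, in which the tool goes at most 50 mm and 8.59 degrees, less where a joint would pass 70% of its speed; a pose out of reach is approached as far as the arm can. A call is refused whole if a number of a shift passes 5 or a number of a turn 8.59, either way. A call with a gripper value outside its range is refused whole. The fingers move at their own pace and stop on an object; "squeeze" is the grip in N (left out, the last holds). Time passes only in rows, so rows that do not move let the fingers close. It gives the time, the measured TCP pose, the force, the opening and the grip force at its end, in the units of the state.
- env.state(): the state, without advancing time (a new reading comes with each control period).
- env.grab_frame(name): name is "side" or "top" or "wrist"; returns a dict with "frame" (480x640x3 uint8, red, green, blue), "z_map" (480x640 float32, mm along the optical axis (not along the pixel's ray), 0 where there is no reading), "fovy" (degrees; the focal length in pixels is half the picture's height over the tangent of half this angle, whatever the lens; pixels are square), "cx", "cy" (the principal point, pixels), "position" and "orientation" of the camera in the world. Camera axes: x right, y down, z forward; pixel columns grow to the right and rows downward; lengths in mm; the calibration is good to about 2 mm. A picture is of the moment at which its call begins.
- env.job_done(): hands the job in; it is judged then, once.
Trained networks look in a picture, given as the dict that the camera call returned (one of the last four; its "shot" number tells which), for a name from the list of things; names that differ only in an ending like _2 or _b are one class to them, and where a whole thing is asked for, a point or a joint stands for the part that bears it (a point fixed in the world has none). Each returns a list of dicts, best first, with "score" (0 to 1); they miss things now and then, are a little off and sometimes report something else, mostly with a low value. They report only what shows in the picture. A call takes as long as a camera call. They do not tell look-alikes from the thing itself.
- env.search_frame(picture, label): "point" ([column, row] in pixels, amid what is visible of it).
- env.landmark_of(picture, label): "point" ([column, row] in pixels: a listed point, or the origin of a listed thing).
The state is a dict: "time_s": time; "qpos": joint angles; "qvel": joint speeds; "effort": joint torques, N m; "ee_pos": TCP position; "ee_rot": TCP orientation; "force": force on the tool from outside, world axes, zero at the start; "torque": the same for the moment, N m; "gripper_width": finger opening in mm; "gripper_force": force on a finger pad.
Only numpy, scipy, OpenCV 4.12 (cv2) and the standard library are available. Lean on these libraries where they do the work, as an engineer would, in place of code of your own. Each camera call takes 0.05 s, during which the arm holds its last target. There are 200 camera calls.

TASK

At the breakfast table all four pots have been put back on the wrong wooden stands. Move each to its own stand, one pot to a stand, centred and upright: the sugar pot on the large round one, the pepper mill on the small round one, the square jam jar on the square one with its sides parallel to the stand's, and the butter dish lengthwise along the oblong one. The cork mat is free for parking a pot on the way but must be clear again at the end, for the teapot; set everything down gently without dropping it or tipping it over, and leave the teacup where it is.

Things in the scene. Friction and masses are not known exactly. Their poses are not given: they have to be found in the camera images.
- sugar_pot: Round white ceramic sugar pot with a terracotta band, its lid fast to it; foot 58 mm across, belly 78 mm across, two small loop handles reaching to 52 mm from the axis at +y and -y. On top an upright round knob 24 mm across, from 68 to 92 mm above the origin, made to be gripped. About 0.3 kg. Origin: centre of its underside. z up through the knob.
- jam_jar: Square white ceramic jam jar with a flush wooden lid fast to it; 54 x 54 mm, 66 mm high, plain upright sides (grip it across two facing sides). About 0.25 kg. Origin: centre of its underside. x and y square to its sides, z up.
- butter_dish: Oblong white covered butter dish, cover fast to it; base 104 mm (x) x 58 mm (y) x 8 mm, cover 92 x 48 mm up to 52 mm. On top a bar grip 50 mm long (x), 14 mm thick (y), from 52 to 74 mm above the origin. About 0.35 kg. Origin: centre of its underside. x along its length, z up.
- pepper_mill: Slender round wooden pepper mill; foot 52 mm across, waist 32 mm, round head 42 mm across from 82 to 110 mm above the origin (a small steel button on top reaches 117 mm). About 0.2 kg. Origin: centre of its underside. z up.
- stand_round_large: Large round stand, 124 mm across: the sugar pot's place. Pale wood, a flat slab 12 mm thick with no rim, fixed to the table. Origin: centre of its underside; z up, so its top face is 12 mm above the origin.
- stand_round_small: Small round stand, 84 mm across: the pepper mill's place. Pale wood, a flat slab 12 mm thick with no rim, fixed to the table. Origin: centre of its underside; z up, so its top face is 12 mm above the origin.
- stand_square: Square stand, 96 x 96 mm: the jam jar's place. Pale wood, a flat slab 12 mm thick with no rim, fixed to the table. Origin: centre of its underside; z up, so its top face is 12 mm above the origin. x and y square to its sides.
- stand_oblong: Oblong stand, 150 mm (x) x 90 mm (y): the butter dish's place. Pale wood, a flat slab 12 mm thick with no rim, fixed to the table. Origin: centre of its underside; z up, so its top face is 12 mm above the origin. x along its length.
- mat: Six-sided cork mat, 130 to 150 mm across, 5 mm thick, flat, empty at the start, fixed to the table; a free spot for parking any one pot. Origin: centre of its underside.
- teacup: Bystander: white teacup 80 mm across and 64 mm high on a terracotta saucer 110 mm across, one loose piece; its handle points to +y. Not to be moved. Origin: centre of the saucer's underside.
Not all that is in view belongs to the job. Leave any red look-alike of the sugar_pot alone.

How it is judged (in metres and radians):
At the end, for the whole second after the job is handed in: Each pot stands at rest and released on its own stand (on its face within 5 mm), upright within 0.08 rad, centred within 15 mm; the butter dish lies along its stand and the jam jar's sides are parallel to its stand's (any quarter turn), each within 0.25 rad. The mat is thus clear (horizontal distance between sugar_pot and stand_round_large below 0.015 m and z of sugar_pot in the frame of stand_round_large below 0.017 m and angle between each of sugar_pot, jam_jar, butter_dish, pepper_mill's own z axis and vertical below 0.08 rad and linear speed of each of sugar_pot, jam_jar, butter_dish, pepper_mill below 0.02 m/s and contact force between each of sugar_pot, jam_jar, butter_dish, pepper_mill and the fingers below 0.1 N and horizontal distance between jam_jar and stand_square below 0.015 m and z of jam_jar in the frame of stand_square below 0.017 m and horizontal distance between butter_dish and stand_oblong below 0.015 m and z of butter_dish in the frame of stand_oblong below 0.017 m and horizontal distance between pepper_mill and stand_round_small below 0.015 m and z of pepper_mill in the frame of stand_round_small below 0.017 m and angle between the x axis of butter_dish and the x axis of stand_oblong, either way round below 0.25 rad and (angle between the x axis of jam_jar and the x axis of stand_square, either way round below 0.25 rad or angle between the x axis of jam_jar and the y axis of stand_square, either way round below 0.25 rad)); the robot touches nothing.
It fails at once if a pot is tipped over (leans more than 0.6 rad) (angle between any of sugar_pot, jam_jar, butter_dish, pepper_mill's own z axis and vertical above 0.6 rad).
It fails at once if a pot is dropped: it falls freely by more than about 15 mm (faster than 0.55 m/s with no finger on it) ((linear speed of sugar_pot above 0.55 m/s and contact force between sugar_pot and the fingers below 0.05 N) or (linear speed of jam_jar above 0.55 m/s and contact force between jam_jar and the fingers below 0.05 N) or (linear speed of butter_dish above 0.55 m/s and contact force between butter_dish and the fingers below 0.05 N) or (linear speed of pepper_mill above 0.55 m/s and contact force between pepper_mill and the fingers below 0.05 N)).
It fails at once if the teacup is pushed by more than 25 mm (distance of teacup from where it was at the start of the episode above 0.025 m).
It also fails if it takes over 144 s, if anything falls off the work surface, if the arm or the gripper's body presses on something with over 40 N, if the wrist force passes 120 N, or if a joint passes its speed limit or range.

## Working session

There is one attempt and no reset: what is moved stays moved. The work goes in short steps, Python scripts to look and compute and a tool call to move; the robot and the scene stay as the last step left them, time stands still between calls to the robot, and variables do not carry over. Pictures are saved under pics/ and viewed, at most 14 in all, crops included, and the job is handed in when it is done.

Besides the shell and the picture viewer there is one more tool, called after "Emit:" by a JSON object that holds its "method" and its "body". move_arm: Moves the arm, as the interface text tells. Its arguments: {"type":"object","properties":{"plan":{"type":"array","items":{"type":"array"}},"squeeze":{"type":"number"}},"required":["plan"]}

```bash
mkdir -p pics; ls
cat > h.py <<'E'
import numpy as np, cv2
from workcell import env
from scipy.spatial.transform import Rotation as R
def cam(p):
    o=np.array(p["orientation"],float)
    M=R.from_euler('xyz',o,degrees=True).as_matrix() if o.size==3 else (o if o.shape==(3,3) else None)
    return M,np.array(p["position"],float),240/np.tan(np.radians(p["fovy"]/2))
def ray(p,u,v):
    M,c,f=cam(p); return c,M@np.array([(u-p["cx"])/f,(v-p["cy"])/f,1.])
def at_z(p,u,v,z):
    c,d=ray(p,u,v); return c+d*(z-c[2])/d[2]
def cloud(p):
    M,c,f=cam(p); v,u=np.mgrid[:480,:640]; z=p["z_map"]
    P=np.stack([(u-p["cx"])/f*z,(v-p["cy"])/f*z,z],-1)@M.T+c
    P[z==0]=np.nan; return P
def save(p,n): cv2.imwrite(f"pics/{n}.png",p["frame"][...,::-1])
N="sugar_pot jam_jar butter_dish pepper_mill stand_round_large stand_round_small stand_square stand_oblong mat teacup".split()
E
python3 - <<'E'
from h import *
for cn in("top","side"):
    p=env.grab_frame(cn); save(p,cn+"0"); print(cn,p["position"],p["orientation"],p["fovy"])
    P=cloud(p); np.savez(f"{cn}0.npz",P=P,f=p["frame"])
    for n in N:
        for fn in(env.landmark_of,env.search_frame):
            for d in fn(p,n)[:3]:
                u,v=map(float,d["point"]); q=P[int(v),int(u)]
                print(n,fn.__name__[:4],round(d["score"],2),[round(u),round(v)],np.round(at_z(p,u,v,6),0)[:2],np.round(q))
E
```

```text
pics
top [ 283.48522407   37.39975286 1204.03341515] [-1.68478668e+02  1.52375977e-01 -9.10985798e+01] 48.276700559698455
sugar_pot call 0.77 [405, 314] [ 350. -144.] [ 349. -135.   63.]
sugar_pot call 0.69 [344, 261] [472. -11.] [461.  -6.  86.]
sugar_pot call 0.56 [307, 319] [343.  74.] [339.  71.  91.]
sugar_pot call 0.8 [407, 315] [ 348. -148.] [ 347. -139.   64.]
sugar_pot call 0.59 [345, 257] [481. -14.] [467. -10. 103.]
sugar_pot call 0.59 [305, 319] [344.  78.] [341.  75.  94.]
jam_jar call 0.66 [416, 198] [ 615. -182.] [ 596. -169.   79.]
jam_jar call 0.28 [280, 187] [649. 132.] [651. 133.   6.]
jam_jar call 0.93 [419, 195] [ 623. -190.] [ 602. -176.   79.]
jam_jar call 0.68 [344, 258] [478. -11.] [463.  -6. 101.]
butter_dish call 0.75 [466, 249] [ 494. -288.] [ 485. -271.   65.]
butter_dish call 0.9 [469, 249] [ 493. -297.] [ 480. -274.   84.]
pepper_mill call 0.59 [218, 271] [453. 272.] [438. 251. 121.]
stand_round_large call 0.84 [417, 203] [ 604. -184.] [ 590. -173.   66.]
stand_round_large call 0.61 [411, 210] [ 588. -169.] [ 589. -167.    9.]
stand_round_large call 0.3
[... 2071 characters left out ...]
263] [470.   7.] [466.  17.  13.]
stand_square call 0.61 [405, 210] [ 486. -269.] [ 482. -258.   11.]
stand_square call 0.6 [290, 338] [450. 250.] [428. 277.  38.]
stand_square call 0.91 [408, 214] [ 472. -253.] [ 470. -241.   14.]
stand_oblong call 0.9 [290, 345] [440. 262.] [428. 277.  25.]
stand_oblong call 0.94 [297, 347] [428. 260.] [422. 268.  17.]
stand_oblong call 0.58 [362, 240] [505. -81.] [453.  18.  69.]
mat call 0.59 [244, 267] [650. 135.] [652. 133.   6.]
mat call 0.58 [244, 268] [651. 136.] [653. 135.   6.]
mat call 0.41 [402, 196] [ 530. -346.] [ 492. -256.   50.]
teacup call 0.79 [108, 346] [680. 414.] [653. 426.  30.]
teacup call 0.67 [102, 334] [712. 404.] [652. 429.  54.]
```

View pics/top0.png

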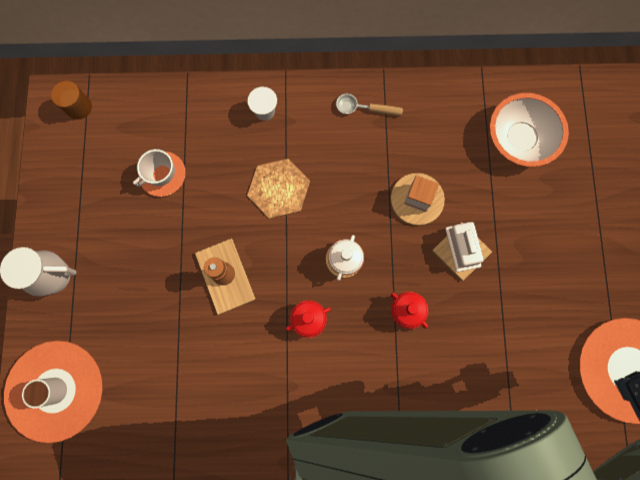

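View pics/side0.png

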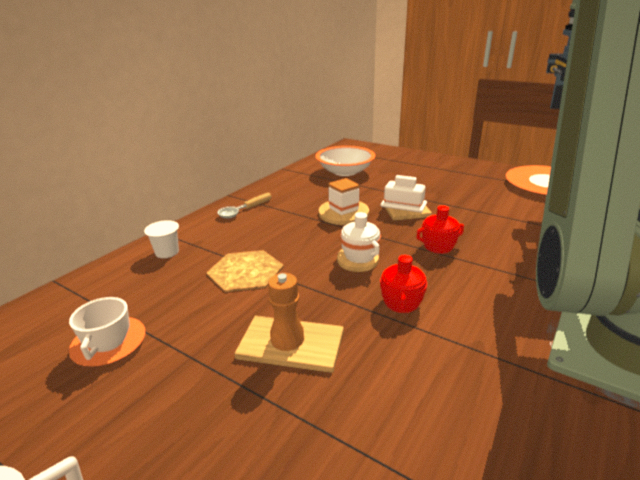

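Run:
```python
from h import *
d=np.load("top0.npz");P=d["P"]
H=P[...,2]
def comp(lo,hi,name):
    m=((H>lo)&(H<hi)).astype(np.uint8); n,l,s,c=cv2.connectedComponentsWithStats(m)
    for i in range(1,n):
        if s[i,4]<40: continue
        q=P[l==i]; 
        r=cv2.minAreaRect(q[:,:2].astype(np.float32))
        (cx,cy),rad=cv2.minEnclosingCircle(q[:,:2].astype(np.float32))
        print(name,s[i,4],"rect",np.round(r[0]),np.round(r[1]),round(r[2],1),"circ",round(cx),round(cy),round(rad),"z",np.round(np.percentile(q[:,2],[5,50,95])))
comp(8,16,"stand12")
comp(58,72,"60-72"); comp(72,88,"72-88"); comp(88,100,"88-100"); comp(100,140,"100+")
```

```text
stand12 170 rect [843. -37.] [73. 50.] 51.4 circ 848 -42 40 z [ 8. 12. 15.]
stand12 41 rect [839. 603.] [12. 49.] 39.9 circ 843 606 24 z [ 9. 12. 15.]
stand12 778 rect [ 764. -441.] [110. 111.] 21.2 circ 762 -441 58 z [ 9. 12. 16.]
stand12 592 rect [673. 395.] [ 74. 109.] 52.2 circ 684 408 55 z [ 9. 12. 15.]
stand12 190 rect [689. 413.] [37. 47.] 40.7 circ 686 411 24 z [ 8. 11. 15.]
stand12 1243 rect [ 613. -184.] [122. 123.] 59.6 circ 612 -184 63 z [ 9. 12. 15.]
stand12 437 rect [ 471. -259.] [95. 48.] 41.0 circ 473 -261 52 z [ 9. 12. 15.]
stand12 1887 rect [442. 258.] [150.  90.] 21.6 circ 442 257 85 z [ 9. 12. 15.]
stand12 110 rect [ 493. -331.] [49. 23.] 10.0 circ 491 -321 25 z [ 9. 12. 15.]
stand12 57 rect [463.  21.] [56. 15.] 20.6 circ 465 16 28 z [ 9. 12. 15.]
stand12 1790 rect [ 226. -587.] [112. 173.] 82.8 circ 221 -605 90 z [11. 14. 16.]
stand12 3502 rect [203. 619.] [206. 192.] 88.9 circ 201 620 104 z [10. 14. 16.]
60-72 538 rect [860. 619.] [65. 64.] 65.5 circ 859 620 35 z [62. 69. 72.]
60-72 365 rect [840. 168.] [64. 68.] 84.7 circ 840 169 34 z [58. 60. 63.]
60-72 252 r
[... 1084 characters left out ...]
19 29 z [76. 86. 88.]
88-100 51 rect [477. 624.] [39.  9.] 43.0 circ 475 626 19 z [89. 94. 99.]
88-100 113 rect [424. 630.] [17. 60.] 36.6 circ 430 634 30 z [89. 93. 99.]
88-100 101 rect [ 356. -147.] [22. 21.] 41.5 circ 356 -146 12 z [89. 93. 96.]
88-100 96 rect [341.  71.] [21. 21.] 89.1 circ 341 71 12 z [89. 92. 95.]
88-100 57 rect [210. 623.] [42. 16.] 89.0 circ 209 623 21 z [88. 89. 91.]
100+ 1605 rect [458. 637.] [ 83. 115.] 27.9 circ 449 629 63 z [105. 129. 133.]
100+ 96 rect [471. -12.] [21. 21.] 0.2 circ 471 -13 12 z [101. 104. 107.]
100+ 358 rect [445. 260.] [40. 40.] 1.3 circ 446 260 21 z [108. 122. 129.]
100+ 144 rect [138.  52.] [  3. 127.] 21.0 circ 137 52 63 z [106. 124. 139.]
```

The top view shows the oblong stand with the mill at px (222,273), the large round stand with the jar at (418,195), the square stand with the butter dish at (465,250), and the small round stand with the sugar pot at (345,258). The empty mat is at (279,188) and the two red look-alikes are at (308,319) and (410,311). The side view agrees. I'll park the jar on the mat first.

Run:
```python
from h import *
s=env.state(); print(s["ee_pos"],s["ee_rot"],s["qpos"],s["gripper_width"],s["time_s"])
Rm=R.from_euler('xyz',s["ee_rot"],degrees=True).as_matrix(); print(np.round(Rm,3))
```

```text
[ 215.82835508 -532.97843871  187.28027862] [1.79994126e+02 1.62142474e-03 2.20473637e+01] [-6.90996350e+01  1.83113990e+01  8.96390995e+01 -1.58050997e-03
  7.20435968e+01 -1.14651168e+00] 90.85387345171044 2.1
[[ 0.927  0.375  0.   ]
 [ 0.375 -0.927 -0.   ]
 [-0.     0.    -1.   ]]
```

Emit:
{"method": "move_arm", "body": {"plan": [[[4,4,1],0,0],[[5,5,1],0,0],[[5,5,0],0,0],[[5,5,0],0,0],[[5,5,0],0,0]], "squeeze": 20}}

```text
time_s: 2.6
ee_pos: [392.9, -355.6, 203.3]
ee_rot: [180.0, -0.0, 22.0]
force: [0.4, -1.3, -0.0]
gripper_width: 91.1
gripper_force: 0.0
```

Emit:
{"method": "move_arm", "body": {"plan": [[[3.6,2.8,0],7.5,0],[[3.6,2.8,0],7.5,0],[[3.6,2.8,0],7.5,0],[[3.6,2.8,0],7.5,0],[[3.6,2.8,0],7.5,0]]}}

```text
time_s: 3.1
ee_pos: [573.1, -215.7, 203.1]
ee_rot: [180.0, 0.0, 59.9]
force: [0.5, -0.5, 0.2]
gripper_width: 91.0
gripper_force: 0.0
```

Emit:
{"method": "move_arm", "body": {"plan": [[[3.6,2.8,0],7.5,0],[[0.4,0.3,-2],0,0],[[0,0,-3],0,0],[[0,0,-3],0,0],[[0,0,0],0,0]]}}

```text
time_s: 3.6
ee_pos: [608.7, -184.9, 118.5]
ee_rot: [-179.5, 0.1, 67.1]
force: [-1.1, 0.4, -0.1]
gripper_width: 91.1
gripper_force: 0.0
```

Emit:
{"method": "move_arm", "body": {"plan": [[[0,0,0],0,0],[[0,0,0],0,0]]}}

```text
time_s: 3.8
ee_pos: [613.0, -186.6, 125.0]
ee_rot: [179.8, -0.0, 67.0]
force: [0.8, -0.0, 1.2]
gripper_width: 91.3
gripper_force: 0.0
```

Run:
```python
from h import *
p=env.grab_frame("wrist"); P=cloud(p); H=P[...,2]
q=P[(H>72)&(H<84)][:,:2].astype(np.float32); print(cv2.minAreaRect(q))
print(env.state()["ee_pos"],env.state()["ee_rot"])
```

```text
((501.2301330566406, -153.86312866210938), (203.39764404296875, 260.4624328613281), 39.98948287963867)
[ 612.97161536 -186.66673819  125.18895504] [ 1.79768995e+02 -1.96213167e-02  6.70313597e+01]
```

Emit:
{"method": "move_arm", "body": {"plan": [[[0,0.1,-2],0,0],[[0,0,-3],0,0],[[0,0,-3],0,0],[[0,0,-1],0,0],[[0,0,0],0,0]]}}

```text
time_s: 4.35
ee_pos: [611.4, -185.1, 32.7]
ee_rot: [-179.9, 0.0, 67.0]
force: [-0.6, 1.0, -0.8]
gripper_width: 91.4
gripper_force: 0.0
```

Emit:
{"method": "move_arm", "body": {"plan": [[[0,0,0],0,1],[[0,0,0],0,1],[[0,0,0],0,1],[[0,0,0],0,1],[[0,0,0],0,1]]}}

```text
time_s: 4.85
ee_pos: [612.1, -185.2, 33.5]
ee_rot: [179.9, -0.0, 67.1]
force: [1.0, -0.8, 0.9]
gripper_width: 54.0
gripper_force: 0.6
```

Emit:
{"method": "move_arm", "body": {"plan": [[[0,0,0],0,1],[[0,0,0],0,1],[[0,0,1],0,1],[[0,0,2],0,1],[[0,0,3],0,1]]}}

```text
time_s: 5.35
ee_pos: [609.9, -184.4, 91.6]
ee_rot: [-179.7, 0.0, 67.1]
force: [0.8, -0.5, -3.1]
gripper_width: 53.4
gripper_force: 20.0
```

Emit:
{"method": "move_arm", "body": {"plan": [[[0,1,3],0,1],[[0,3,1],0,1],[[0.5,4,0],0,1],[[0.5,4,0],0,1],[[0.5,4,0],0,1]]}}

```text
time_s: 5.85
ee_pos: [626.3, -23.7, 133.1]
ee_rot: [-180.0, 0.0, 67.0]
force: [0.5, -0.2, -2.5]
gripper_width: 53.6
gripper_force: 20.0
```

Emit:
{"method": "move_arm", "body": {"plan": [[[0.5,4,0],0,1],[[0.5,4,0],0,1],[[0.5,4,0],0,1],[[0.5,3,0],0,1],[[0,1.1,-1],0,1]]}}

```text
time_s: 6.35
ee_pos: [647.7, 139.3, 123.9]
ee_rot: [179.9, -0.1, 67.2]
force: [-0.1, 0.4, -2.5]
gripper_width: 53.8
gripper_force: 20.0
```

Emit:
{"method": "move_arm", "body": {"plan": [[[0,0,-2],0,1],[[0,0,-2],0,1],[[0,0,-2],0,1],[[0,0,0],0,1],[[0,0,0],0,1]]}}

```text
time_s: 6.85
ee_pos: [646.4, 135.2, 62.7]
ee_rot: [-179.9, 0.1, 67.0]
force: [0.5, 0.2, -1.1]
gripper_width: 53.7
gripper_force: 20.0
```

Emit:
{"method": "move_arm", "body": {"plan": [[[0,0,-2],0,1],[[0,0,-1],0,1],[[0,0,-0.4],0,1],[[0,0,0],0,1],[[0,0,0],0,1]]}}

```text
time_s: 7.35
ee_pos: [647.3, 136.0, 29.8]
ee_rot: [179.9, -0.0, 67.0]
force: [-0.2, -0.3, -2.7]
gripper_width: 53.6
gripper_force: 20.0
```

Emit:
{"method": "move_arm", "body": {"plan": [[[0,0,-0.2],0,1],[[0,0,0],0,1],[[0,0,0],0,1]]}}

```text
time_s: 7.65
ee_pos: [646.8, 136.0, 27.2]
ee_rot: [180.0, -0.0, 67.0]
force: [0.2, -0.0, -1.8]
gripper_width: 54.4
gripper_force: 20.0
```

Emit:
{"method": "move_arm", "body": {"plan": [[[0,0,0],0,0],[[0,0,0],0,0],[[0,0,0],0,0],[[0,0,0],0,0],[[0,0,1],0,0]]}}

```text
time_s: 8.15
ee_pos: [645.6, 135.7, 36.1]
ee_rot: [-179.9, 0.1, 67.1]
force: [-0.4, 0.7, 0.6]
gripper_width: 89.8
gripper_force: 0.0
```

Emit:
{"method": "move_arm", "body": {"plan": [[[0,0,3],0,0],[[0,0,4],0,0],[[0,0,4],0,0],[[-2,-1.6,3],0,0],[[-3.5,-2.9,0],0,0]]}}

```text
time_s: 8.65
ee_pos: [596.0, 92.1, 182.7]
ee_rot: [179.4, -0.4, 67.2]
force: [-0.8, -1.3, 0.0]
gripper_width: 91.3
gripper_force: 0.0
```

Emit:
{"method": "move_arm", "body": {"plan": [[[-3.5,-2.9,0],0,0],[[-3.5,-2.9,0],0,0],[[-3.5,-2.9,0],0,0],[[-1.6,-1.7,0],0,0],[[0,0,0],0,0]]}}

```text
time_s: 9.15
ee_pos: [468.6, -14.7, 178.1]
ee_rot: [179.9, 0.0, 66.9]
force: [0.3, -0.3, -0.7]
gripper_width: 91.3
gripper_force: 0.0
```

Emit:
{"method": "move_arm", "body": {"plan": [[[0,0,0],0,0],[[0,0,0],0,0]]}}

```text
time_s: 9.35
ee_pos: [471.9, -12.5, 177.4]
ee_rot: [179.9, -0.0, 67.1]
force: [0.4, 1.0, 1.1]
gripper_width: 91.3
gripper_force: 0.0
```

Run:
```python
from h import *
p=env.grab_frame("wrist"); save(p,"w1"); P=cloud(p); H=P[...,2]
print(env.state()["ee_pos"])
def near(lo,hi,c,r):
    m=(H>lo)&(H<hi)&(np.hypot(P[...,0]-c[0],P[...,1]-c[1])<r); q=P[m][:,:2].astype(np.float32); print(lo,len(q),cv2.minEnclosingCircle(q) if len(q) else 0, np.median(P[m][:,2]) if len(q) else 0)
near(100,108,(471,-13),30); near(9,15,(471,-13),60)
```

```text
[471.82360786 -12.44711042 177.18566897]
100 768 ((470.5213623046875, -11.025310516357422), 11.910943984985352) 103.61708379175658
9 918 ((477.151123046875, -4.494904518127441), 40.841156005859375) 11.820544755206328
```

Emit:
{"method": "move_arm", "body": {"plan": [[[-0.1,0,-2],0,0],[[0,0,-3],0,0],[[0,0,-3],0,0],[[0,0,-1],0,0],[[0,0,0],0,0]]}}

```text
time_s: 9.9
ee_pos: [469.3, -12.5, 85.7]
ee_rot: [-179.8, 0.1, 67.1]
force: [0.5, -0.1, -0.7]
gripper_width: 91.1
gripper_force: 0.0
```

Emit:
{"method": "move_arm", "body": {"plan": [[[0,0,0],0,0.5],[[0,0,0],0,1],[[0,0,0],0,1],[[0,0,0],0,1],[[0,0,0],0,1]]}}

```text
time_s: 10.4
ee_pos: [470.0, -13.1, 87.5]
ee_rot: [179.9, -0.0, 67.0]
force: [-0.4, 0.6, -0.7]
gripper_width: 54.0
gripper_force: 0.0
```

Emit:
{"method": "move_arm", "body": {"plan": [[[0,0,0],0,1],[[0,0,0],0,1],[[0,0,0],0,1],[[0,0,0],0,1]]}}

```text
time_s: 10.8
ee_pos: [469.7, -13.1, 86.9]
ee_rot: [-180.0, 0.0, 67.0]
force: [-1.0, 1.0, 0.7]
gripper_width: 21.8
gripper_force: 0.0
```

Emit:
{"method": "move_arm", "body": {"plan": [[[0,0,0],0,1],[[0,0,0],0,1],[[0,0,0],0,1]]}}

```text
time_s: 11.1
ee_pos: [469.7, -13.1, 87.0]
ee_rot: [180.0, 0.0, 67.0]
force: [-0.0, 0.2, 0.6]
gripper_width: 0.4
gripper_force: 0.0
```

The gripper closed on nothing, so I'll look before going on.

Run:
```python
from h import *
p=env.grab_frame("side"); im=cv2.resize(p["frame"][150:350,260:500],(720,600)); cv2.imwrite("pics/s2.png",im[...,::-1])
w=env.grab_frame("wrist"); save(w,"w2")
```

```text
(no output)
```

View pics/s2.png

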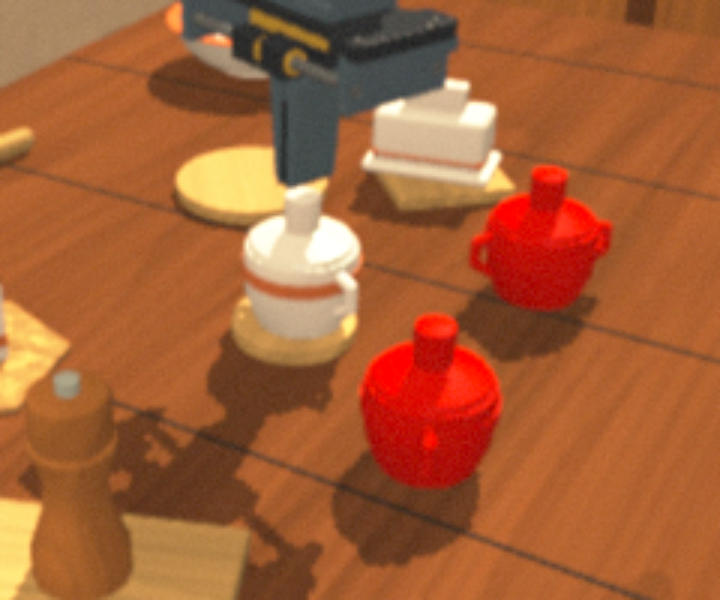

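The closed fingertips (crop px (305,185)) appear behind or above the knob at (303,195). The pot is upright on its stand, so I'll measure where it now is.

Run:
```python
from h import *
d=np.load("side0.npz");Q=d["P"]
for n in("side","top","wrist"):
    p=env.grab_frame(n);P=cloud(p);f=p["frame"].astype(int)
    white=(f.min(-1)>150)
    m=white&(P[...,2]>60)&(P[...,2]<115)&(np.hypot(P[...,0]-471,P[...,1]+13)<60)
    print(n,m.sum())
    for lo in range(60,115,8):
        k=m&(P[...,2]>=lo)&(P[...,2]<lo+8)
        if k.sum()>3: print(lo,k.sum(),np.round([P[k][:,0].min(),P[k][:,0].max(),P[k][:,1].min(),P[k][:,1].max()]))
s=env.state();print(s["ee_pos"],s["gripper_width"],s["qpos"])
```

```text
side 693
60 109 [423. 517. -30.  26.]
68 323 [434. 508. -44.  25.]
76 175 [445. 495. -35.  13.]
84 13 [459. 478. -14.  -2.]
92 12 [465. 475.  -3.   1.]
100 59 [461. 481. -20.   2.]
top 0
wrist 8271
60 1182 [424. 517. -44.  26.]
68 5043 [434. 507. -44.  25.]
76 1941 [448. 495. -32.  14.]
84 29 [477. 482. -15.  -2.]
92 25 [475. 481.  -7.  -0.]
100 51 [466. 476. -21.  -0.]
[469.75798438 -13.06001498  86.99321349] -0.06955630961070342 [-2.99374980e+00  1.43114158e+01  1.11490888e+02 -1.58554541e-03
  5.41900053e+01  1.99566900e+01]
```

View pics/w2.png

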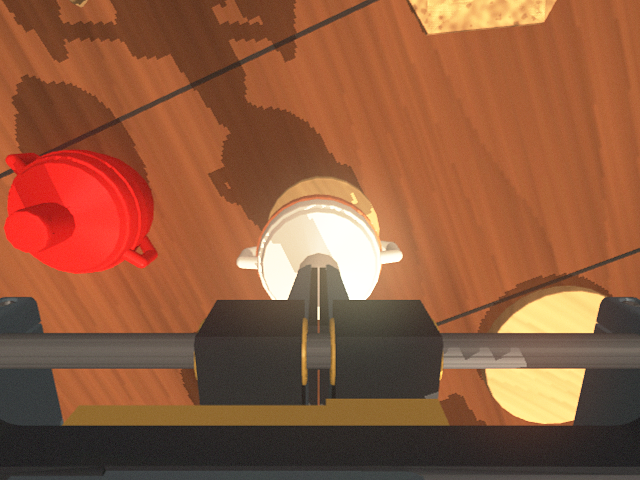

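Run:
```python
from h import *
p=env.grab_frame("side");P=cloud(p);f=p["frame"].astype(int)
m=(f.max(-1)<130)&(f[...,2]>f[...,0])&(np.hypot(P[...,0]-470,P[...,1]+13)<30)&(P[...,2]>60)&(P[...,2]<200)
for lo in range(76,150,6):
    k=m&(P[...,2]>=lo)&(P[...,2]<lo+6)
    if k.sum()>1: print(lo,k.sum(),np.round([P[k][:,0].min(),P[k][:,0].max(),P[k][:,1].min(),P[k][:,1].max()]))
# column through finger
us=np.where(m)[1]; u=int(np.median(us))
for v in range(195,235,2): print(v,u,p["frame"][v,u],np.round(P[v,u]))
```

```text
118 23 [457. 481. -20.   7.]
124 49 [456. 482. -20.   8.]
130 49 [455. 481. -20.   8.]
136 48 [455. 484. -20.   8.]
142 54 [455. 484. -20.   9.]
148 54 [455. 484. -21.   8.]
195 361 [67 76 75] [463.   4. 153.]
197 361 [64 74 73] [464.   0. 148.]
199 361 [67 76 74] [464.   1. 144.]
201 361 [73 81 79] [465.  -1. 139.]
203 361 [68 75 76] [465.  -1. 135.]
205 361 [65 70 71] [465.  -1. 131.]
207 361 [71 81 78] [466.  -3. 126.]
209 361 [65 71 72] [465.  -1. 123.]
211 361 [206 167 122] [466.  -4. 117.]
213 361 [255 255 234] [474. -18. 105.]
215 361 [238 217 175] [469. -11. 105.]
217 361 [233 209 168] [466.  -4. 105.]
219 361 [213 184 150] [465.  -2. 101.]
221 361 [212 183 149] [464.  -2.  97.]
223 361 [213 182 147] [466.  -4.  92.]
225 361 [211 180 148] [465.  -3.  88.]
227 361 [213 184 152] [466.  -6.  82.]
229 361 [238 216 176] [463.  -1.  81.]
231 361 [240 218 178] [460.   5.  80.]
233 361 [246 228 188] [459.   7.  77.]
```

The camera puts the fingertips at about 119 mm while the state reports 87, so the real tip is about 32 mm above the reported TCP. The knob, correctly seen at 104, was never reached. I'll correct for that and retry.

Emit:
{"method": "move_arm", "body": {"plan": [[[0,0,0],0,0],[[0,0,0],0,0],[[0,0,0],0,0],[[0,0,0],0,0],[[0,0,0],0,0]]}}

```text
time_s: 11.9
ee_pos: [469.7, -13.1, 87.0]
ee_rot: [180.0, -0.0, 67.0]
force: [-0.2, -0.5, 0.3]
gripper_width: 37.4
gripper_force: 0.0
```

Emit:
{"method": "move_arm", "body": {"plan": [[[0,0,0],0,0],[[0,0,0],0,0],[[0,0,0],0,0],[[0.1,0.1,-1],0,0],[[0,0,-1],0,0]]}}

```text
time_s: 12.4
ee_pos: [470.9, -12.0, 66.3]
ee_rot: [180.0, -0.0, 67.1]
force: [0.3, -0.4, 0.3]
gripper_width: 77.5
gripper_force: 0.0
```

Emit:
{"method": "move_arm", "body": {"plan": [[[0,0,-0.5],0,0],[[0,0,-0.4],0,0],[[0,0,0],0,0],[[0,0,0],0,0]]}}

```text
time_s: 12.8
ee_pos: [470.8, -12.1, 57.9]
ee_rot: [180.0, 0.0, 67.0]
force: [0.3, -0.4, 0.2]
gripper_width: 91.1
gripper_force: 0.0
```

```bash
cat >> h.py <<'E'
def tips():
    s=env.state();t=s["ee_pos"];p=env.grab_frame("side");P=cloud(p);f=p["frame"].astype(int)
    m=(f.max(-1)<130)&(f[...,2]>f[...,0])&(np.hypot(P[...,0]-t[0],P[...,1]-t[1])<75)&(P[...,2]>20)&(P[...,2]<t[2]+90)
    q=P[m]; print("tip z",np.sort(q[:,2])[[2,8,20]],"ee",np.round(t,1),"w",s["gripper_width"],s["gripper_force"])
E
python3 - <<'E'
from h import *
tips()
E
```

```text
tip z [90.65480965 92.56508461 94.38887964] ee [470.8 -12.1  57.9] w 91.08106525828512 0.0
```

Emit:
{"method": "move_arm", "body": {"plan": [[[0,0,-0.3],0,0],[[0,0,0],0,1],[[0,0,0],0,1],[[0,0,0],0,1],[[0,0,0],0,1]]}}

```text
time_s: 13.35
ee_pos: [470.8, -12.1, 55.1]
ee_rot: [180.0, -0.0, 67.1]
force: [0.1, 0.2, 0.7]
gripper_width: 61.7
gripper_force: 0.0
```

Emit:
{"method": "move_arm", "body": {"plan": [[[0,0,0],0,1],[[0,0,0],0,1],[[0,0,0],0,1],[[0,0,0],0,1],[[0,0,0],0,1]], "squeeze": 25}}

```text
time_s: 13.85
ee_pos: [470.7, -12.1, 55.0]
ee_rot: [-180.0, 0.0, 67.0]
force: [-0.5, -0.6, -1.1]
gripper_width: 23.3
gripper_force: 25.0
```

Emit:
{"method": "move_arm", "body": {"plan": [[[0,0,0],0,1],[[0,0,0],0,1]]}}

```text
time_s: 14.05
ee_pos: [470.7, -12.1, 55.0]
ee_rot: [-180.0, 0.0, 67.0]
force: [0.6, 0.5, -0.6]
gripper_width: 23.3
gripper_force: 25.0
```

Emit:
{"method": "move_arm", "body": {"plan": [[[0,0,1],0,1],[[0,0,2],0,1],[[0,0,2],0,1],[[1,-1.2,1],0,1],[[2,-2.5,0],0,1]]}}

```text
time_s: 14.55
ee_pos: [501.0, -48.4, 117.2]
ee_rot: [179.9, -0.1, 67.2]
force: [0.3, -0.2, -2.5]
gripper_width: 22.9
gripper_force: 25.0
```

Emit:
{"method": "move_arm", "body": {"plan": [[[2.5,-3,0],0,1],[[2.5,-3,0],0,1],[[2.5,-3,0],0,1],[[2.2,-2.8,0],0,1],[[1.5,-1.7,0],0,1]]}}

```text
time_s: 15.05
ee_pos: [614.0, -186.4, 115.0]
ee_rot: [180.0, 0.0, 67.0]
force: [0.8, 0.5, -2.3]
gripper_width: 23.2
gripper_force: 25.0
```

Emit:
{"method": "move_arm", "body": {"plan": [[[0,0,-1],0,1],[[0,0,-2],0,1],[[0,0,-2],0,1],[[0,0,0],0,1],[[0,0,0],0,1]]}}

```text
time_s: 15.55
ee_pos: [612.2, -183.5, 65.0]
ee_rot: [-179.9, 0.0, 67.1]
force: [0.6, 0.2, -2.0]
gripper_width: 23.4
gripper_force: 25.0
```

Run:
```python
from h import *
tips()
p=env.grab_frame("top");P=cloud(p);H=P[...,2]
def blob(c,r,lo,hi):
    m=(H>lo)&(H<hi)&(np.hypot(P[...,0]-c[0],P[...,1]-c[1])<r); q=P[m][:,:2].astype(np.float32)
    print(c,len(q),cv2.minEnclosingCircle(q),cv2.minAreaRect(q))
blob((467,-8),60,8,16)   # small stand
blob((612,-184),75,8,16)
blob((647,136),50,62,78) # jam
# square stand pieces
m=(H>8)&(H<15)&(np.hypot(P[...,0]-482,P[...,1]+272)<75); q=P[m][:,:2].astype(np.float32); print(cv2.minAreaRect(q))
save(p,"t2")
```

```text
tip z [ 99.2203637  100.75851829 102.84775395] ee [ 612.2 -183.5   65. ] w 23.430910606653356 24.99918669462204
(467, -8) 614 ((476.5105285644531, -10.996582984924316), 41.381683349609375) ((490.6526184082031, -15.300369262695312), (82.5779037475586, 49.754886627197266), 72.78254699707031)
(612, -184) 469 ((614.54638671875, -164.38201904296875), 58.58320999145508) ((615.0471801757812, -147.27809143066406), (47.76537322998047, 116.8048324584961), 88.32288360595703)
(647, 136) 594 ((646.5166015625, 135.44830322265625), 36.8780632019043) ((647.374267578125, 135.33615112304688), (54.45977783203125, 54.919864654541016), 66.96109771728516)
((0.0, 0.0), (0.0, 0.0), 0.0)
```

Emit:
{"method": "move_arm", "body": {"plan": [[[0,0,-0.5],0,1],[[0,0,-0.3],0,1],[[0,0,-0.1],0,1],[[0,0,0],0,1],[[0,0,0],0,1]]}}

```text
time_s: 16.15
ee_pos: [612.8, -184.1, 56.0]
ee_rot: [180.0, -0.0, 67.0]
force: [-0.4, 0.8, -2.2]
gripper_width: 23.4
gripper_force: 25.0
```

Emit:
{"method": "move_arm", "body": {"plan": [[[0,0,-0.1],0,1],[[0,0,0],0,1],[[0,0,0],0,1]]}}

```text
time_s: 16.45
ee_pos: [612.8, -184.1, 55.0]
ee_rot: [180.0, -0.0, 67.0]
force: [0.5, 0.1, -2.4]
gripper_width: 23.3
gripper_force: 25.0
```

Emit:
{"method": "move_arm", "body": {"plan": [[[0,0,-0.1],0,1],[[0,0,0],0,1],[[0,0,0],0,1]]}}

```text
time_s: 16.75
ee_pos: [612.9, -184.1, 55.0]
ee_rot: [180.0, -0.0, 67.0]
force: [-1.5, 0.8, 5.4]
gripper_width: 23.2
gripper_force: 25.0
```

Emit:
{"method": "move_arm", "body": {"plan": [[[0,0,-0.1],0,1],[[0,0,0],0,1],[[0,0,0],0,1]]}}

```text
time_s: 17.05
ee_pos: [612.9, -184.2, 54.9]
ee_rot: [179.9, -0.0, 67.0]
force: [-4.3, 1.1, 11.2]
gripper_width: 23.5
gripper_force: 25.0
```

Emit:
{"method": "move_arm", "body": {"plan": [[[0,0,0.1],0,0],[[0,0,0],0,0],[[0,0,0],0,0],[[0,0,0],0,0],[[0,0,0],0,0]]}}

```text
time_s: 17.55
ee_pos: [612.7, -184.1, 53.6]
ee_rot: [-180.0, 0.0, 67.0]
force: [-0.5, 0.2, 0.3]
gripper_width: 60.6
gripper_force: 0.0
```

Emit:
{"method": "move_arm", "body": {"plan": [[[0,0,0],0,0],[[0,0,0],0,0],[[0,0,2],0,0],[[0,0,4],0,0],[[0,0,3],0,0]]}}

```text
time_s: 18.05
ee_pos: [613.0, -184.2, 145.6]
ee_rot: [179.9, -0.0, 67.0]
force: [0.2, -0.2, 0.4]
gripper_width: 91.3
gripper_force: 0.0
```

Emit:
{"method": "move_arm", "body": {"plan": [[[-1.4,3.7,0],0,0],[[-1.4,3.7,0],0,0],[[-1.4,3.7,0],0,0],[[-1.4,3.7,0],0,0],[[-1.4,3.7,0],0,0]]}}

```text
time_s: 18.55
ee_pos: [542.0, 2.2, 144.1]
ee_rot: [180.0, -0.0, 67.0]
force: [0.1, 1.6, 0.1]
gripper_width: 91.1
gripper_force: 0.0
```

Emit:
{"method": "move_arm", "body": {"plan": [[[-1.4,3.7,0],0,0],[[-1.4,3.7,0],0,0],[[-1.4,3.7,0],0,0],[[-1.4,3.7,0],0,0],[[-1.4,3.7,0],0,0]]}}

```text
time_s: 19.05
ee_pos: [472.0, 187.3, 144.2]
ee_rot: [180.0, -0.0, 67.0]
force: [0.8, -0.0, 0.8]
gripper_width: 91.3
gripper_force: 0.0
```

Emit:
{"method": "move_arm", "body": {"plan": [[[-1.4,3.7,0],0,0],[[-1.4,3.7,0],0,0],[[0,0,0],0,0],[[0,0,0],0,0]]}}

```text
time_s: 19.45
ee_pos: [444.4, 260.3, 144.0]
ee_rot: [180.0, 0.0, 67.2]
force: [0.8, 0.6, -0.4]
gripper_width: 90.8
gripper_force: 0.0
```

Run:
```python
from h import *
p=env.grab_frame("top");P=cloud(p);H=P[...,2]
print(env.state()["ee_pos"])
def blob(n,c,r,lo,hi):
    m=(H>lo)&(H<hi)&(np.hypot(P[...,0]-c[0],P[...,1]-c[1])<r); q=P[m][:,:2].astype(np.float32)
    if len(q): print(n,len(q),cv2.minEnclosingCircle(q),cv2.minAreaRect(q))
blob("small",(472,-8),60,8,16)
blob("large",(612,-184),75,8,16)
blob("sugar knob",(612,-184),30,98,110)
blob("sq",(482,-272),75,8,15)
blob("mill",(445,260),40,100,125)
save(p,"t3")
w=env.grab_frame("wrist");P=cloud(w);H=P[...,2]; blob("mill w",(445,260),40,95,120); blob("button w",(445,260),20,123,134)
```

```text
[444.75666123 259.55940488 143.95548262]
small 979 ((475.06915283203125, -10.681650161743164), 42.001976013183594) ((475.3868713378906, -11.484180450439453), (81.21375274658203, 83.06639099121094), 88.7883529663086)
large 1020 ((612.0895385742188, -184.2771759033203), 62.190086364746094) ((611.2942504882812, -183.2667999267578), (122.70886993408203, 121.04754638671875), 74.69026184082031)
sugar knob 96 ((612.3259887695312, -184.49282836914062), 11.939216613769531) ((612.9618530273438, -184.860595703125), (21.637693405151367, 22.470552444458008), 22.0407657623291)
sq 528 ((489.8303527832031, -276.10308837890625), 67.5773696899414) ((495.80657958984375, -270.03302001953125), (116.76614379882812, 96.26124572753906), 42.93159103393555)
mill w 618 ((445.79400634765625, 263.07598876953125), 21.099395751953125) ((445.6430969238281, 264.4422607421875), (37.163787841796875, 41.36848449707031), 85.34671020507812)
button w 440 ((445.365478515625, 263.1188049316406), 17.640506744384766) ((445.6310729980469, 263.55084228515625), (30.17673683166504, 33.474674224853516), 58.69499206542969)
```

View pics/t3.png

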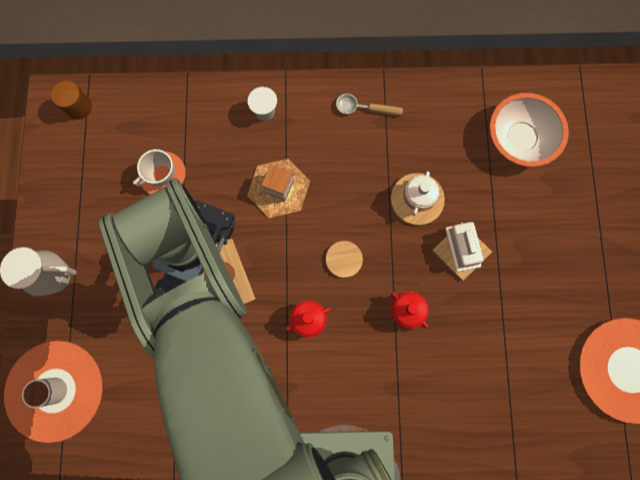

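The sugar pot is centred on the large stand, the small stand is empty at px (344,259), and the jar is on the mat at (278,183). Next is the mill.

Emit:
{"method": "move_arm", "body": {"plan": [[[0,0.1,-1.5],0,0],[[0,0,-3],0,0],[[0,0,-3],0,0],[[0,0,-1.2],0,0],[[0,0,0],0,0]]}}

```text
time_s: 20.05
ee_pos: [444.1, 259.4, 55.6]
ee_rot: [-179.9, 0.2, 67.0]
force: [-0.2, -0.2, 1.3]
gripper_width: 91.4
gripper_force: 0.0
```

Emit:
{"method": "move_arm", "body": {"plan": [[[0,0,0],0,1],[[0,0,0],0,1],[[0,0,0],0,1],[[0,0,0],0,1],[[0,0,0],0,1]]}}

```text
time_s: 20.55
ee_pos: [444.9, 261.1, 57.5]
ee_rot: [180.0, -0.0, 67.1]
force: [0.3, 0.5, 0.0]
gripper_width: 53.8
gripper_force: 0.0
```

Emit:
{"method": "move_arm", "body": {"plan": [[[0,0,0],0,1],[[0,0,0],0,1],[[0,0,0],0,1],[[0,0,0],0,1],[[0,0,0],0,1]]}}

```text
time_s: 21.05
ee_pos: [445.0, 261.0, 57.2]
ee_rot: [180.0, -0.0, 67.0]
force: [1.3, 0.4, 1.7]
gripper_width: 42.0
gripper_force: 25.0
```

Emit:
{"method": "move_arm", "body": {"plan": [[[0,0,1],0,1],[[0,0,2],0,1],[[0,0,2],0,1],[[0,-1.2,0],0,1],[[0.3,-2.5,0],0,1]]}}

```text
time_s: 21.55
ee_pos: [447.3, 224.0, 106.9]
ee_rot: [180.0, -0.0, 67.2]
force: [-0.5, -1.1, -3.6]
gripper_width: 42.3
gripper_force: 25.0
```

Emit:
{"method": "move_arm", "body": {"plan": [[[0.4,-3.5,0],0,1],[[0.4,-3.5,0],0,1],[[0.4,-3.5,0],0,1],[[0.4,-3.5,0],0,1],[[0.4,-3.5,0],0,1]]}}

```text
time_s: 22.05
ee_pos: [466.2, 46.8, 106.0]
ee_rot: [-179.9, 0.1, 67.0]
force: [1.2, -0.1, -2.0]
gripper_width: 42.3
gripper_force: 25.0
```

Emit:
{"method": "move_arm", "body": {"plan": [[[0.4,-3.2,0],0,1],[[0.3,-2,0],0,1],[[0,-0.8,0],0,1],[[0,0,-1],0,1],[[0,0,-2],0,1]]}}

```text
time_s: 22.55
ee_pos: [475.2, -10.7, 76.9]
ee_rot: [179.9, -0.1, 67.0]
force: [0.1, 0.3, -2.6]
gripper_width: 41.8
gripper_force: 25.0
```

Emit:
{"method": "move_arm", "body": {"plan": [[[0,0,-1],0,1],[[0,0,-0.4],0,1],[[0,0,0],0,1],[[0,0,0],0,1],[[0,0,0],0,1]]}}

```text
time_s: 23.05
ee_pos: [475.3, -10.9, 63.6]
ee_rot: [179.9, -0.0, 67.1]
force: [0.3, -0.2, -2.4]
gripper_width: 42.4
gripper_force: 25.0
```

Emit:
{"method": "move_arm", "body": {"plan": [[[0,0,-0.4],0,1],[[0,0,-0.1],0,1],[[0,0,0],0,1],[[0,0,0],0,1]]}}

```text
time_s: 23.45
ee_pos: [474.8, -11.1, 58.0]
ee_rot: [180.0, -0.0, 67.0]
force: [0.8, 0.1, -2.7]
gripper_width: 41.9
gripper_force: 25.0
```

Emit:
{"method": "move_arm", "body": {"plan": [[[0,0,-0.1],0,1],[[0,0,0],0,1],[[0,0,0],0,1]]}}

```text
time_s: 23.75
ee_pos: [475.0, -11.1, 57.2]
ee_rot: [180.0, -0.0, 67.0]
force: [-0.7, 0.2, -0.7]
gripper_width: 42.6
gripper_force: 25.0
```

Emit:
{"method": "move_arm", "body": {"plan": [[[0,0,-0.1],0,1],[[0,0,0],0,1],[[0,0,0],0,1]]}}

```text
time_s: 24.05
ee_pos: [475.2, -11.2, 57.0]
ee_rot: [179.9, -0.0, 67.0]
force: [-1.2, -0.5, 6.3]
gripper_width: 41.9
gripper_force: 25.0
```

Emit:
{"method": "move_arm", "body": {"plan": [[[0,0,0.1],0,0],[[0,0,0],0,0],[[0,0,0],0,0],[[0,0,0],0,0],[[0,0,0],0,0]]}}

```text
time_s: 24.55
ee_pos: [474.7, -11.1, 56.9]
ee_rot: [-180.0, 0.0, 67.0]
force: [0.8, 0.4, 0.1]
gripper_width: 79.6
gripper_force: 0.0
```

Emit:
{"method": "move_arm", "body": {"plan": [[[0,0,0],0,0],[[0,0,2],0,0],[[0,0,4],0,0],[[0,0,3],0,0],[[0,-1.7,0],0,0]]}}

```text
time_s: 25.05
ee_pos: [477.9, -27.4, 151.2]
ee_rot: [179.5, -0.2, 67.2]
force: [0.5, -0.1, -0.7]
gripper_width: 91.2
gripper_force: 0.0
```

Emit:
{"method": "move_arm", "body": {"plan": [[[0.3,-3.5,0],-7.1,0],[[0.3,-3.5,0],-7.1,0],[[0.3,-3.5,0],-7.1,0],[[0.3,-3.5,0],-7.1,0],[[0.3,-3.5,0],-7.1,0]]}}

```text
time_s: 25.55
ee_pos: [489.6, -204.5, 146.9]
ee_rot: [-180.0, -0.0, 31.2]
force: [0.7, 0.2, -0.5]
gripper_width: 91.0
gripper_force: 0.0
```

Emit:
{"method": "move_arm", "body": {"plan": [[[0.3,-3.5,0],-7.1,0],[[0.2,-3.5,0],-7.1,0],[[0,-0.5,0],-7.1,0],[[0,0,0],0,0],[[0,0,0],0,0]]}}

```text
time_s: 26.05
ee_pos: [494.5, -277.7, 146.7]
ee_rot: [-180.0, 0.0, 10.4]
force: [0.4, 0.6, 0.2]
gripper_width: 91.2
gripper_force: 0.0
```

Run:
```python
from h import *
p=env.grab_frame("top");P=cloud(p);H=P[...,2]
s=env.state();print(s["ee_pos"],s["ee_rot"])
def blob(n,c,r,lo,hi):
    m=(H>lo)&(H<hi)&(np.hypot(P[...,0]-c[0],P[...,1]-c[1])<r); q=P[m][:,:2].astype(np.float32)
    if len(q): print(n,len(q),cv2.minEnclosingCircle(q),cv2.minAreaRect(q))
blob("mill",(475,-11),40,100,125)
blob("small",(475,-11),60,8,16)
blob("oblong",(442,258),100,8,16)
w=env.grab_frame("wrist");P=cloud(w);H=P[...,2]; blob("bar",(495,-278),40,82,92)
```

```text
[ 494.53532766 -277.33767019  146.85744722] [-1.79969171e+02  2.02340441e-02  1.04009065e+01]
mill 292 ((475.822265625, -11.266045570373535), 20.900161743164062) ((475.3574523925781, -10.567121505737305), (39.0969352722168, 40.15211868286133), 89.03036499023438)
small 476 ((473.56951904296875, -4.786134719848633), 47.96488952636719) ((475.2313537597656, -10.606918334960938), (82.03878021240234, 82.88331604003906), 47.88800048828125)
oblong 2417 ((435.8940124511719, 256.83685302734375), 91.42617797851562) ((439.83123779296875, 256.69049072265625), (163.83819580078125, 105.25326538085938), 27.788225173950195)
bar 1296 ((495.2544250488281, -277.60003662109375), 25.04584312438965) ((495.35662841796875, -277.62042236328125), (49.34405517578125, 13.899550437927246), 9.898033142089844)
```

Emit:
{"method": "move_arm", "body": {"plan": [[[0.1,0,-2],0,0],[[0,0,-4],0,0],[[0,0,-3],0,0],[[0,0,-2],0,0],[[0,0,0],0,0]]}}

```text
time_s: 26.65
ee_pos: [493.7, -275.9, 34.4]
ee_rot: [-179.8, 0.3, 10.4]
force: [-0.3, 0.6, 0.1]
gripper_width: 91.0
gripper_force: 0.0
```

Emit:
{"method": "move_arm", "body": {"plan": [[[0,0,0],0,0.6],[[0,0,0],0,1],[[0,0,0],0,1],[[0,0,0],0,1],[[0,0,0],0,1]], "squeeze": 30}}

```text
time_s: 27.15
ee_pos: [496.0, -278.3, 37.6]
ee_rot: [180.0, -0.1, 10.2]
force: [0.3, 0.3, -0.4]
gripper_width: 54.0
gripper_force: 0.0
```

Emit:
{"method": "move_arm", "body": {"plan": [[[0,0,0],0,1],[[0,0,0],0,1],[[0,0,0],0,1],[[0,0,0],0,1],[[0,0,0],0,1]]}}

```text
time_s: 27.65
ee_pos: [496.3, -278.5, 37.7]
ee_rot: [179.9, -0.1, 10.3]
force: [-0.4, -4.7, 6.3]
gripper_width: 13.8
gripper_force: 3.6
```

Emit:
{"method": "move_arm", "body": {"plan": [[[0,0,0],0,1],[[0,0,0],0,1],[[0,0,0],0,1]]}}

```text
time_s: 27.95
ee_pos: [496.4, -278.7, 37.6]
ee_rot: [179.9, -0.1, 10.3]
force: [0.9, -0.4, 6.2]
gripper_width: 13.7
gripper_force: 30.6
```

Emit:
{"method": "move_arm", "body": {"plan": [[[0,0,1],0,1],[[0,0,2],0,1],[[0,0,3],0,1],[[0,0,4],0,1],[[0,0,3],0,1]]}}

```text
time_s: 28.45
ee_pos: [495.4, -277.9, 168.5]
ee_rot: [-180.0, 0.0, 10.2]
force: [0.8, 0.1, -2.7]
gripper_width: 13.8
gripper_force: 30.4
```

Emit:
{"method": "move_arm", "body": {"plan": [[[0,1,1],0,1],[[-0.2,2.5,0],0,1],[[-0.4,3.8,0],0,1],[[-0.4,3.8,0],0,1],[[-0.4,3.8,0],0,1]]}}

```text
time_s: 28.95
ee_pos: [479.7, -126.7, 175.1]
ee_rot: [-179.9, 0.2, 10.2]
force: [0.7, -0.0, -3.2]
gripper_width: 13.8
gripper_force: 30.5
```

Emit:
{"method": "move_arm", "body": {"plan": [[[-0.4,3.8,0],0,1],[[-0.4,3.8,0],0,1],[[-0.4,3.8,0],0,1],[[-0.4,3.8,0],0,1],[[-0.4,3.8,0],0,1]]}}

```text
time_s: 29.45
ee_pos: [459.4, 62.8, 175.3]
ee_rot: [-180.0, 0.2, 10.3]
force: [0.4, 0.1, -3.5]
gripper_width: 13.6
gripper_force: 30.5
```

Emit:
{"method": "move_arm", "body": {"plan": [[[-0.4,3.8,0],2.3,1],[[-0.4,3.8,0],3,1],[[-0.4,3.8,0],3,1],[[-0.4,3.5,0],3,1],[[-0.4,2.7,0],0,1]]}}

```text
time_s: 29.95
ee_pos: [439.4, 238.7, 175.1]
ee_rot: [-180.0, 0.2, 21.7]
force: [-0.2, -0.2, -2.7]
gripper_width: 13.9
gripper_force: 30.2
```

Emit:
{"method": "move_arm", "body": {"plan": [[[0,1.9,0],0,1],[[0,0,-2],0,1],[[0,0,-3],0,1],[[0,0,0],0,1],[[0,0,0],0,1]]}}

```text
time_s: 30.45
ee_pos: [440.4, 255.6, 126.1]
ee_rot: [180.0, 0.2, 21.6]
force: [1.7, 1.3, -1.3]
gripper_width: 13.8
gripper_force: 30.4
```

Emit:
{"method": "move_arm", "body": {"plan": [[[0.1,0.2,-2],0,1],[[0,0,-3],0,1],[[0,0,-2],0,1],[[0,0,-0.8],0,1],[[0,0,0],0,1]]}}

```text
time_s: 30.95
ee_pos: [442.8, 257.9, 49.1]
ee_rot: [180.0, 0.0, 21.5]
force: [0.0, 0.8, -2.7]
gripper_width: 13.7
gripper_force: 30.4
```

Emit:
{"method": "move_arm", "body": {"plan": [[[0,0,-0.5],0,1],[[0,0,0],0,1],[[0,0,0],0,1]]}}

```text
time_s: 31.25
ee_pos: [443.3, 258.2, 44.8]
ee_rot: [-180.0, -0.1, 21.5]
force: [-0.6, 0.5, -3.5]
gripper_width: 14.0
gripper_force: 30.4
```

Run:
```python
from h import *
p=env.grab_frame("top");P=cloud(p);H=P[...,2]
def blob(n,c,r,lo,hi):
    m=(H>lo)&(H<hi)&(np.hypot(P[...,0]-c[0],P[...,1]-c[1])<r); q=P[m][:,:2].astype(np.float32)
    if len(q): print(n,len(q),cv2.minEnclosingCircle(q),cv2.minAreaRect(q))
blob("sq",(482,-272),80,8,16); blob("jam",(647,136),50,62,78)
s=env.state();print(s["ee_pos"],s["ee_rot"],s["force"])
```

```text
sq 1603 ((481.3669738769531, -282.4807434082031), 71.83009338378906) ((476.1964416503906, -288.3941345214844), (127.46443939208984, 96.79512786865234), 42.09952163696289)
jam 595 ((647.1049194335938, 135.63592529296875), 36.907386779785156) ((647.2753295898438, 135.71688842773438), (55.34952163696289, 54.701942443847656), 66.8340072631836)
[443.20637144 258.19408144  44.69620616] [-1.79993415e+02 -8.29594250e-02  2.15465085e+01] [ 0.01660156 -0.05087781 -3.27730726]
```

Emit:
{"method": "move_arm", "body": {"plan": [[[0,0,-0.5],0,1],[[0,0,-0.1],0,1],[[0,0,0],0,1],[[0,0,0],0,1]]}}

```text
time_s: 31.7
ee_pos: [442.7, 257.9, 37.9]
ee_rot: [180.0, 0.0, 21.5]
force: [0.7, 0.0, -4.1]
gripper_width: 13.7
gripper_force: 30.2
```

Emit:
{"method": "move_arm", "body": {"plan": [[[0,0,-0.1],0,1],[[0,0,0],0,1],[[0,0,0],0,1]]}}

```text
time_s: 32.0
ee_pos: [442.8, 257.9, 37.6]
ee_rot: [180.0, -0.0, 21.5]
force: [-1.3, -1.5, 5.8]
gripper_width: 14.2
gripper_force: 30.4
```

Emit:
{"method": "move_arm", "body": {"plan": [[[0,0,-0.1],0,1],[[0,0,0],0,1],[[0,0,0],0,1]]}}

```text
time_s: 32.3
ee_pos: [442.8, 257.9, 37.6]
ee_rot: [180.0, -0.0, 21.5]
force: [-3.3, -3.3, 13.2]
gripper_width: 13.9
gripper_force: 31.1
```

Run:
```python
from h import *
p=env.grab_frame("top");P=cloud(p);H=P[...,2]
m=((H>9)&(H<15)).astype(np.uint8); m=cv2.morphologyEx(m,cv2.MORPH_OPEN,np.ones((3,3)))
n,l,s,c=cv2.connectedComponentsWithStats(m)
for i in range(1,n):
    q=P[l==i][:,:2].astype(np.float32)
    if np.hypot(*(q.mean(0)-[482,-272]))<40: print(s[i],q.mean(0),cv2.minAreaRect(q))
```

```text
[455 237   6   6  21] [ 514.23505 -269.66135] ((514.8467407226562, -270.1612243652344), (14.832103729248047, 9.135589599609375), 21.64481544494629)
[466 241   4   6  21] [ 504.91275 -291.34976] ((504.8810119628906, -291.30780029296875), (11.90970516204834, 7.902642726898193), 7.792788028717041)
[446 244  13   8  62] [ 498.33295 -254.76628] ((498.2428894042969, -255.94305419921875), (13.820443153381348, 31.51926040649414), 12.6617431640625)
[460 246   4   3  12] [ 497.2931 -277.7124] ((497.32159423828125, -277.7204895019531), (8.218420028686523, 5.4035325050354), 89.33171844482422)
[450 251  19  12 110] [ 475.33292 -269.9896 ] ((473.632080078125, -269.42327880859375), (43.61845016479492, 22.966861724853516), 72.89581298828125)
[468 251   3   3   9] [ 485.5203 -293.8368] ((485.7967834472656, -293.6252746582031), (5.48275899887085, 4.927744388580322), 84.22846221923828)
[446 253   3   3   9] [ 481.9911  -244.02786] ((481.77349853515625, -244.1848907470703), (4.908357620239258, 4.889374256134033), 81.98926544189453)
[472 253   5   6  18] [ 477.28845 -304.46338] ((477.32611083984375, -304.70062255859375), (13.571697235107422, 6.746626853942871), 20.577077865600586)
[443 257   7   7  27] [ 467.76678 -240.96913] ((467.91217041015625, -240.45387268066406), (18.710302352905273, 8.962099075317383), 47.39024353027344)
[450 264  24  13 141] [ 447.09885 -274.6884 ] ((445.15118408203125, -273.6951599121094), (51.78044509887695, 26.348628997802734), 84.53411865234375)
```

Emit:
{"method": "move_arm", "body": {"plan": [[[0,0,0.1],0,0],[[0,0,0],0,0],[[0,0,0],0,0],[[0,0,0],0,0],[[0,0,0],0,0]]}}

```text
time_s: 32.85
ee_pos: [443.6, 258.9, 37.5]
ee_rot: [-179.9, -0.1, 21.5]
force: [-0.8, 1.7, 7.2]
gripper_width: 51.2
gripper_force: 3.5
```

Emit:
{"method": "move_arm", "body": {"plan": [[[0,0,0],0,0],[[0,0,0],0,0],[[0,0,2],0,0],[[0,0,4],0,0],[[0,0,5],0,0]]}}

```text
time_s: 33.35
ee_pos: [441.2, 256.9, 145.9]
ee_rot: [179.9, 0.3, 21.5]
force: [1.8, 0.4, -0.3]
gripper_width: 89.9
gripper_force: 0.0
```

Emit:
{"method": "move_arm", "body": {"plan": [[[3.4,-2,0],7.6,0],[[3.4,-2,0],7.6,0],[[3.4,-2,0],7.6,0],[[3.4,-2,0],7.6,0],[[3.4,-2,0],7.6,0]]}}

```text
time_s: 33.85
ee_pos: [613.8, 156.8, 146.1]
ee_rot: [-180.0, 0.1, 59.9]
force: [0.2, 0.6, -0.1]
gripper_width: 90.9
gripper_force: 0.0
```

Emit:
{"method": "move_arm", "body": {"plan": [[[3.4,-2.2,0],7.5,0],[[0,0,0],0,0],[[0,0,0],0,0],[[0,0,0],0,0]]}}

```text
time_s: 34.25
ee_pos: [645.6, 136.4, 146.3]
ee_rot: [-179.9, 0.0, 67.0]
force: [-1.0, 0.0, 1.2]
gripper_width: 91.4
gripper_force: 0.0
```

Run:
```python
from h import *
p=env.grab_frame("top");P=cloud(p);save(p,"t5");H=cv2.medianBlur(P[...,2].astype(np.float32),5)
s=env.state();print(s["ee_pos"],s["ee_rot"])
def blob(n,c,r,lo,hi):
    m=((H>lo)&(H<hi)&(np.hypot(P[...,0]-c[0],P[...,1]-c[1])<r)).astype(np.uint8)
    k,l,st,_=cv2.connectedComponentsWithStats(m); i=1+st[1:,4].argmax(); q=P[l==i][:,:2].astype(np.float32)
    print(n,len(q),q.mean(0),cv2.minAreaRect(q))
blob("sq",(482,-272),85,6.5,20); blob("oblong",(442,258),110,6.5,60); blob("bar",(442,258),60,80,92)
cv2.imwrite("pics/c5.png",cv2.resize(p["frame"][200:320,180:520],(800,282))[...,::-1])
```

```text
[645.50723666 136.64555056 146.74665736] [-1.79938396e+02  2.75022849e-02  6.70691648e+01]
sq 1774 [ 487.4578 -277.3545] ((489.6615295410156, -278.7892761230469), (95.88145446777344, 101.14752197265625), 42.9144401550293)
oblong 885 [435.78442 277.7859 ] ((439.81689453125, 268.677490234375), (157.6088409423828, 75.25677490234375), 18.209333419799805)
bar 151 [440.88458 257.56366] ((441.0845642089844, 259.5411071777344), (49.17954635620117, 16.697734832763672), 21.260663986206055)
```

View pics/c5.png

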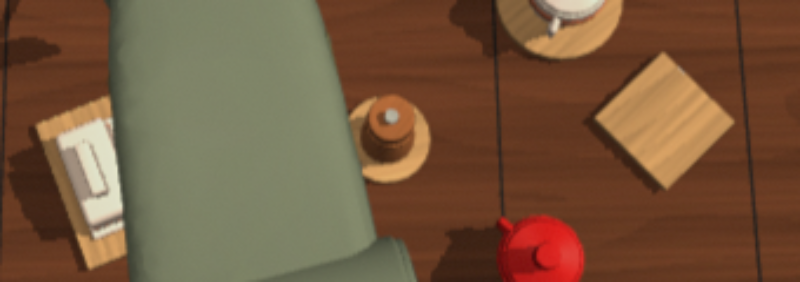

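The butter dish lies along the oblong stand at crop px (92,180), the mill is centred on the small stand, and the square stand is clear with its centre at crop px (664,120). I'll grip the jar deeper this time.

Run:
```python
from h import *
p=env.grab_frame("top")
C=np.array([at_z(p,180+u/2.353,200+v/2.353,12)[:2] for u,v in[(662,53),(735,122),(666,188),(592,119)]])
print(C,C.mean(0)); d=np.roll(C,-1,0)-C; print(np.hypot(*d.T),np.degrees(np.arctan2(d[:,1],d[:,0]))%90)
```

```text
[[ 554.09070675 -281.47174637]
 [ 484.86996659 -346.61237562]
 [ 422.66674366 -275.94316236]
 [ 490.48171858 -209.72987688]] [ 488.0272839  -278.43929031]
[95.05163043 94.14551845 94.77905885 95.8801294 ] [43.26065097 41.3543175  44.31532591 41.56137989]
```

Emit:
{"method": "move_arm", "body": {"plan": [[[0.1,0,-2],0,0],[[0,0,-4],0,0],[[0,0,-4],0,0],[[0,0,-3],0,0],[[0,0,-0.8],0,0]]}}

```text
time_s: 34.85
ee_pos: [644.2, 136.2, 5.6]
ee_rot: [-179.7, 0.2, 67.1]
force: [-0.1, -0.9, 0.2]
gripper_width: 91.2
gripper_force: 0.0
```

Emit:
{"method": "move_arm", "body": {"plan": [[[0,0,0],0,0],[[0,0,0],0,0],[[0,0,0],0,1],[[0,0,0],0,1],[[0,0,0],0,1]], "squeeze": 25}}

```text
time_s: 35.35
ee_pos: [648.3, 136.0, 10.1]
ee_rot: [179.9, -0.1, 67.0]
force: [0.4, 0.1, 0.2]
gripper_width: 70.2
gripper_force: 0.0
```

Emit:
{"method": "move_arm", "body": {"plan": [[[0,0,0],0,1],[[0,0,0],0,1],[[0,0,0],0,1],[[0,0,0],0,1],[[0,0,0],0,1]]}}

```text
time_s: 35.85
ee_pos: [647.6, 136.0, 9.2]
ee_rot: [-180.0, -0.0, 67.0]
force: [-0.9, -0.5, 2.3]
gripper_width: 53.6
gripper_force: 25.0
```

Emit:
{"method": "move_arm", "body": {"plan": [[[0,0,1],0,1],[[0,0,3],0,1],[[0,0,4],0,1],[[0,0,4],0,1],[[0,-1,2],0,1]]}}

```text
time_s: 36.35
ee_pos: [649.5, 127.1, 153.3]
ee_rot: [179.7, -0.2, 67.1]
force: [0.8, 0.9, -2.5]
gripper_width: 54.2
gripper_force: 25.0
```

Emit:
{"method": "move_arm", "body": {"plan": [[[-1,-2.5,0],0,1],[[-1.5,-3.8,0],0,1],[[-1.5,-3.8,0],0,1],[[-1.5,-3.8,0],0,1],[[-1.5,-3.8,0],0,1]]}}

```text
time_s: 36.85
ee_pos: [576.8, -52.5, 149.1]
ee_rot: [180.0, 0.0, 67.1]
force: [0.8, -0.4, -2.2]
gripper_width: 54.0
gripper_force: 25.0
```

Emit:
{"method": "move_arm", "body": {"plan": [[[-1.5,-3.8,0],-4.4,1],[[-1.5,-3.8,0],-5,1],[[-1.5,-3.8,0],-5,1],[[-1.5,-3.8,0],-5,1],[[-1.5,-3.8,0],-5,1]]}}

```text
time_s: 37.35
ee_pos: [501.8, -242.6, 149.2]
ee_rot: [180.0, 0.0, 42.4]
force: [1.0, -0.0, -1.9]
gripper_width: 53.9
gripper_force: 25.0
```

Emit:
{"method": "move_arm", "body": {"plan": [[[-1,-2.5,0],0,1],[[-0.4,-1.2,0],0,1],[[0,0,-2],0,1],[[0,0,-3],0,1],[[0,0,-2],0,1]]}}

```text
time_s: 37.85
ee_pos: [488.3, -277.1, 77.5]
ee_rot: [-179.9, 0.0, 42.7]
force: [-0.1, 1.2, -2.4]
gripper_width: 53.8
gripper_force: 25.0
```

Emit:
{"method": "move_arm", "body": {"plan": [[[0,0,0],0,1],[[0,0,0],0,1],[[0,0,0],0,1]]}}

```text
time_s: 38.15
ee_pos: [490.0, -278.3, 80.4]
ee_rot: [179.8, -0.1, 42.7]
force: [-0.2, 0.8, -2.4]
gripper_width: 53.9
gripper_force: 25.0
```

Emit:
{"method": "move_arm", "body": {"plan": [[[-0.1,0,-2],0,1],[[0,0,-2],0,1],[[0,0,-1.4],0,1],[[0,0,-0.6],0,1],[[0,0,0],0,1]]}}

```text
time_s: 38.65
ee_pos: [488.0, -278.1, 19.3]
ee_rot: [180.0, -0.0, 42.7]
force: [0.2, 0.2, -1.8]
gripper_width: 53.8
gripper_force: 25.0
```

Emit:
{"method": "move_arm", "body": {"plan": [[[0,0,-0.1],0,1],[[0,0,-0.1],0,1],[[0,0,0],0,1],[[0,0,0],0,1]]}}

```text
time_s: 39.05
ee_pos: [488.0, -278.2, 17.4]
ee_rot: [179.9, -0.0, 42.6]
force: [0.4, 0.6, -2.6]
gripper_width: 54.3
gripper_force: 25.0
```

Emit:
{"method": "move_arm", "body": {"plan": [[[0,0,-0.1],0,1],[[0,0,0],0,1],[[0,0,0],0,1]]}}

```text
time_s: 39.35
ee_pos: [488.0, -278.2, 16.2]
ee_rot: [180.0, -0.0, 42.6]
force: [-0.4, -0.4, -1.1]
gripper_width: 54.4
gripper_force: 25.0
```

Contact is beginning, so one more small step, then release and retreat.

Emit:
{"method": "move_arm", "body": {"plan": [[[0,0,-0.1],0,1],[[0,0,0],0,1],[[0,0,0],0,0],[[0,0,0],0,0],[[0,0,0],0,0]]}}

```text
time_s: 39.85
ee_pos: [487.7, -278.1, 14.9]
ee_rot: [180.0, 0.0, 42.6]
force: [1.2, 0.3, 0.2]
gripper_width: 75.0
gripper_force: 0.0
```

Emit:
{"method": "move_arm", "body": {"plan": [[[0,0,0],0,0],[[0,0,0],0,0],[[0,0,0],0,0],[[0,0,1],0,0],[[0,0,3],0,0]]}}

```text
time_s: 40.35
ee_pos: [485.8, -276.9, 53.4]
ee_rot: [-179.7, 0.1, 42.6]
force: [-0.8, -0.1, 0.8]
gripper_width: 91.2
gripper_force: 0.0
```

Emit:
{"method": "move_arm", "body": {"plan": [[[0,0,4],0,0],[[0,0,5],0,0],[[-1,-3,2],0,0],[[-2,-4,0],0,0],[[-2,-4,0],0,0]]}}

```text
time_s: 40.85
ee_pos: [437.9, -389.3, 167.3]
ee_rot: [179.8, -0.0, 42.7]
force: [0.6, -0.1, -0.7]
gripper_width: 91.3
gripper_force: 0.0
```

Emit:
{"method": "move_arm", "body": {"plan": [[[-2,-4,0],0,0],[[-2,-4,0],0,0],[[-1,-2,0],0,0],[[0,0,0],0,0],[[0,0,0],0,0]]}}

```text
time_s: 41.35
ee_pos: [387.6, -487.9, 165.3]
ee_rot: [180.0, -0.0, 42.6]
force: [-0.2, -0.0, -0.6]
gripper_width: 91.0
gripper_force: 0.0
```

Run:
```python
from h import *
p=env.grab_frame("top");P=cloud(p);H=cv2.medianBlur(P[...,2].astype(np.float32),3)
def blob(n,c,r,lo,hi):
    m=((H>lo)&(H<hi)&(np.hypot(P[...,0]-c[0],P[...,1]-c[1])<r)).astype(np.uint8)
    k,l,st,_=cv2.connectedComponentsWithStats(m); i=1+st[1:,4].argmax(); q=P[l==i][:,:2].astype(np.float32)
    r=cv2.minAreaRect(q); print(n,len(q),np.round(r[0],1),np.round(r[1],1),round(r[2],1),np.median(H[l==i]))
blob("sq",(488,-278),75,6.5,20);blob("jam",(488,-278),50,68,86)
blob("obl",(442,258),95,6.5,20);blob("bar",(442,258),60,80,92);blob("cover",(442,258),60,58,70)
blob("lg",(612,-184),70,6.5,20);blob("knob",(612,-184),30,98,110)
blob("sm",(475,-11),55,6.5,20);blob("mill",(475,-11),30,100,126)
save(p,"t6")
```

```text
sq 987 [ 489.9 -279.1] [ 95.6 101.5] 42.7 12.27267
jam 653 [ 488.7 -278.2] [53.4 55.5] 42.6 78.48552
obl 1544 [441.7 257.4] [150.3  90.4] 21.4 12.095038
bar 153 [441.4 258.2] [49.4 14.4] 21.6 85.54297
cover 738 [442.2 258.3] [91.6 47.5] 21.3 63.55339
lg 1146 [ 612.3 -184.3] [123.5 124.8] 36.9 12.212114
knob 93 [ 612.9 -185. ] [21.1 23.1] 45.8 104.15053
sm 542 [472.6 -10.1] [82.6 78.8] 76.7 12.16116
mill 309 [475.2 -10.7] [40.1 39.6] 2.7 121.69084
```

View pics/t6.png

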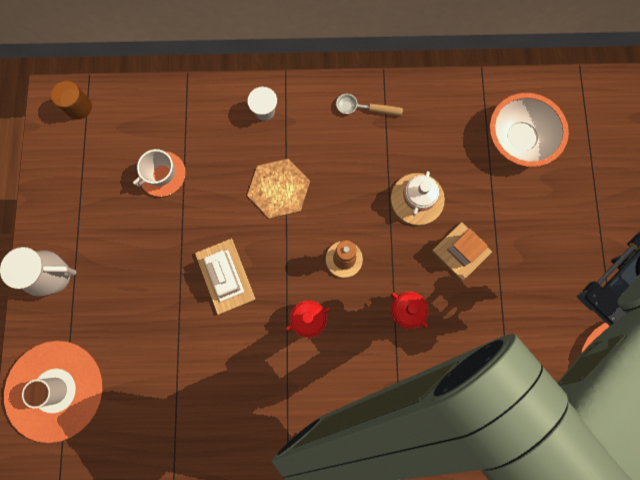

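All four pots are centred on their own stands: sugar pot (420,195), jar (463,248), mill (344,256) and butter dish (224,275). The mat at (278,188) is clear, the teacup at (158,172) hasn't moved, and the arm is away from everything.

```bash
python3 -c "
from workcell import env
print(env.job_done())"
```

```text
the job is handed in; nothing more can be done
None
```

The job is handed in: the last top view showed every pot upright and centred to within about 3 mm on its own stand, the jar and butter dish aligned with theirs, the mat clear and the teacup where it was; the hand-in returned no verdict.

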